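# Hook the attic display case's drop sash and press it onto its seal

## Robot

A 7-joint arm with a two-finger parallel gripper is mounted at the origin on the work surface. World frame = base frame: x ahead of the robot, y to its left, z up, the work surface at z = 0. Lengths are in m, angles in degrees, forces in N, time in s.
With the tool pointing down it reaches from about 0.425 to 0.875 m from the base axis. Payload 4.7 kg.
Tool frame: the origin (TCP) lies midway between the tips of the shut fingers; the grasp point (between the pads) lies env.grip_point_offset behind it (env.grip_point_offset is the distance from the TCP to the grasp point, in m); z points along the fingers, y is the line along which they close (so a half turn about z gives the same grasp; the last joint's range is limited). The gripper opens to 87 mm and grips with 3 to 60 N. Pads are 19 mm wide; open, the fingers measure 117 mm over their backs; the gripper's body (75 mm by 190 mm) begins 51 mm behind the grasp point.
Start: joints at [-74.536, 18.392, -4.016, 83.108, 1.295, 78.541, -3.26], TCP at [0.164, 0.629, 0.223] pointing down, gripper open.
Joint ranges: [-163.93, 163.93], [-17.29, 119.83], [-79.2, 71.16], [3.27, 140.29], [-89.18, 269.18], [5.43, 117.66], [-154.24, 154.24]. Speed limits (degrees/s): [147.25, 147.25, 180, 180, 180, 180, 180].

## Interface

Orientations are given as [roll, pitch, yaw] about the fixed x, y, z axes, in that order (R = Rz(yaw) Ry(pitch) Rx(roll)).
In Python, from cell import env gives the robot as it stands.
- The arm moves only by the shell command python3 -m creep 'ROWS' [FORCE]. ROWS is a JSON object of lists of equal length, an entry for each row: "translation": the shift along the tool's x, y, z in units of 0.08 m (1.0 is 0.08 m), a list of three; "turn": the turn, a rotation vector about the tool's x, y, z in units of 180 degrees (1.0 is 180 degrees), a list of three; "grip": the opening, from 0 (shut) to 1 (fully open). In form: {"translation": [[x, y, z], ...], "turn": [[ax, ay, az], ...], "grip": [grip, ...]}. A call has 1 to 5 rows; each row shifts and turns the commanded pose from where the row before left it, along the tool's axes as they then stand; what a row does not reach is not made up. A row lasts 1/8 s, in which the tool goes at most 62.5 mm and 10.7 degrees, less where a joint would pass 70% of its speed; a pose out of reach is approached as far as the arm can. A call with a number of a shift or a turn outside -1 to 1 is refused whole. A call with a gripper value outside its range is refused whole. The fingers move at their own pace and stop on an object; FORCE is the grip in N (left out, the last holds). Time passes only in rows, so rows that do not move let the fingers close. It gives the time, the measured TCP pose, the force, the opening and the grip force at its end, in the units of the state.
- env.get_obs(): the state, without advancing time (a new reading comes with each control period).
- env.read_camera(name): name is "scene" or "side" or "wrist"; returns a dict with "frame" (400x640x3 uint8, red, green, blue), "z_map" (400x640 float32, m along the optical axis (not along the pixel's ray), 0 where there is no reading), "K" (3x3 intrinsics, pixels), "rvec" (rotation vector, rad) and "tvec" (3), from world to camera coordinates, as OpenCV has them. Camera axes: x right, y down, z forward; pixel columns grow to the right and rows downward; lengths in m; the calibration is good to about 2 mm. A picture is of the moment at which its call begins.
- env.sign_off(): hands the job in; it is judged then, once.
The state is a dict: "time_s": time; "qpos": joint angles; "joint_velocities": joint speeds; "effort": joint torques, N m; "tool_pos": TCP position; "tool_rot": TCP orientation; "force": force on the tool from outside, world axes, zero at the start; "wrist_torque": the same for the moment, N m; "grip_width": finger opening in m; "grasp_force": force on a finger pad.
Only numpy, scipy, OpenCV 4.12 (cv2) and the standard library are available. Lean on these libraries where they do the work, as an engineer would, in place of code of your own. Each camera call takes 0.05 s, during which the arm holds its last target. There are 200 camera calls.

## Task

Close the display case's dust sash: take the hook pole from its rack, put its hook through the brass ring on the raised sash and draw the sash down with the hook until you feel it take up on the rubber seal, then keep pressing at 10 to 20 N for about a second so that the seal sets. Never load the ring with more than 25 N, and do not touch the sash with the gripper or arm. Then unhook, leaving the sash down, and hang the pole back in its rack by its collar, leaving the mug, the magnet dispenser and the two toy barricades where they stand.

Things in the scene. Friction and masses are not known exactly. Their poses are not given: they have to be found in the camera images.
- pole_grip (a point): centre of the red grip (30 x 16 x 60 mm along its x, y, z) of the loose hook pole, about 0.12 kg; pinch it across its 16 mm sides (its y), fingers down. z points up the pole, x the way the hook points. A steel shaft 9 mm thick runs down from the grip on its axis, ending 140 mm below this point.
- hook_mid (a point): point on the pole's hook: 140 mm below pole_grip a steel tine 7 mm thick runs 52 mm out along the pole's +x and ends in a nose turned down (nose end 13.5 mm below the tine's axis). This point is on the tine's axis, 28 mm out from the shaft's axis: the part to lie in the ring, with the nose behind it. Axes as pole_grip.
- pole_collar (a point): centre of the underside of the pole's black collar (26 mm wide, 6 mm thick), 48 mm below pole_grip. Axes as pole_grip.
- ring (a point): brass ring, 28 mm hole, 40 mm outside, 6 mm bar, upright on the sash's front. Origin: centre of the hole, which runs along its x (level, into the case); z up. A stem joins its top to the sash. The sash's face is 34 mm behind (+x) the origin, so the hook's nose fits between; the hook enters from -x, where there is free room. It moves down with the sash.
- sash (a joint): m that the sash (0.3 to 0.55 kg) has been drawn down: 0 fully up; ring centre at height 0.225 minus this. Starts at 0 to 0.03. It is stiff in its guides, stays where left and takes 3 to 7 N to draw. It meets the springy rubber seal somewhere from 0.099 to 0.115: that differs each time and is not measured, so feel for it; then the load rises about 5 N per mm.
- case: wooden display case with clear roof, 188 x 300 x 136 mm (x, y, z), with two aluminium guides 250 mm high at its front corners; holds a chess king on a grey plinth; fixed to the table. Origin under its middle; front faces its own -x, the sash is 92 mm and the ring 130 mm in front of the origin.
- rack_slot (a point): middle of the pole rack's slot, level with the top of its two prongs (130 mm high). Prongs along its y, 8 mm thick, slot 16 mm wide, open to -y (prong ends 22 mm away), shut 12 mm to +y. The pole hangs by its collar on the prongs, tine to about +x. To take it, lift 10 mm and move it out to -y. The post, 68 mm to +y, is no higher than the prongs. Fixed.
- mug: empty blue ceramic mug, 78 mm wide, 88 mm tall, loose; origin under its middle. Leave alone.
- dispenser: white push dispenser for small magnets, 55 x 50 x 93 mm, loose; origin under its middle. Leave alone.
- barrier_a: orange plastic toy barricade, 45 x 90 x 50 mm, loose; origin under its middle. Leave alone.
- barrier_b: red plastic toy barricade, 45 x 90 x 50 mm, loose; origin under its middle. Leave alone.
Things that resemble listed ones, but are neither listed nor needed, are in the scene too. Of the things like the part that bears pole_grip, leave any that is blue; of the rest the smaller one is meant.

How it is judged (in metres and radians):
On the way, in this order (a step that is already met when the one before it is completed fails the run):
1. the hook is through the ring (tine in the hole, nose behind it) while the sash is still up (x of hook_mid in the frame of ring between -0.012 and 0.012 m and y of hook_mid in the frame of ring between -0.012 and 0.012 m and z of hook_mid in the frame of ring between -0.014 and 0.012 m and value of joint sash below 0.06 m), for 0.1 s.
2. the hook, in the ring, presses the lowered sash on its seal at 10 to 20 N for 0.7 s (value of joint sash above 0.097 m and distance between hook_mid and ring below 0.022 m and contact force between pole and sash between 10 and 20 N), for 0.7 s.
At the end, for the whole second after the job is handed in: The sash is still down (drawn 96 mm or more), and the pole hangs upright (within 7 degrees) and still in the rack, its collar resting on the prongs (within 4 mm in height, 15 mm sideways of the slot's middle), released (value of joint sash above 0.096 m and horizontal distance between pole_collar and rack_slot below 0.015 m and z of pole_collar in the frame of rack_slot between -0.004 and 0.004 m and angle between pole_grip's own z axis and vertical below 0.12 rad); the robot touches nothing.
It fails at once if the ring is loaded with more than 25 N (contact force between pole and sash above 25 N).
It fails at once if the gripper or arm touches the sash or its ring (contact force between any of the fingers, the arm and sash above 0.5 N).
It fails at once if the mug, dispenser or a barricade is moved more than 20 mm (distance of any of mug, dispenser, barrier_a, barrier_b from where it was at the start of the episode above 0.02 m).
It also fails if it takes over 69 s, if anything falls off the work surface, if the arm or the gripper's body presses on something with over 40 N, if the wrist force passes 120 N, or if a joint passes its speed limit or range.

## Working session

There is one attempt and no reset: what is moved stays moved. The work goes in short steps, Python scripts to look and compute and a shell command to move; the robot and the scene stay as the last step left them, time stands still between calls to the robot, and variables do not carry over. Pictures are saved under pics/ and viewed, at most 11 in all, crops included, and the job is handed in when it is done.

```bash
ls; mkdir -p pics
cat > h.py <<'E'
import numpy as np, cv2
from cell import env
def cam(n):
    c=env.read_camera(n); R=cv2.Rodrigues(np.array(c["rvec"],float))[0]; t=np.array(c["tvec"],float).ravel()
    z=c["z_map"]; v,u=np.mgrid[:z.shape[0],:z.shape[1]]; K=c["K"]
    P=np.dstack([(u-K[0,2])/K[0,0]*z,(v-K[1,2])/K[1,1]*z,z])
    W=(P-t)@R; W[z==0]=np.nan
    return c,W,R,t
def save(n,im): cv2.imwrite("pics/"+n+".png",im[:,:,::-1])
E
python3 - <<'E'
from h import *
o=env.get_obs(); print(o["time_s"],o["tool_pos"],o["tool_rot"],env.grip_point_offset)
ims=[]
for n in("scene","side","wrist"):
    c,W,R,t=cam(n); save(n,c["frame"]); np.savez("/tmp/"+n,W=W,f=c["frame"],K=c["K"],R=R,t=t); print(n,-R.T@t)
E
```

```text
pics
0.0 [0.16438904 0.62831609 0.22150165] [-1.79895673e+02  8.57972135e-03  1.65347253e+02] 0.0187
scene [ 1.17372068 -0.35548546  0.94580236]
side [ 0.2541867  -0.7820264   0.89787746]
wrist [0.10015456 0.64507747 0.38313617]
```

View pics/scene.png

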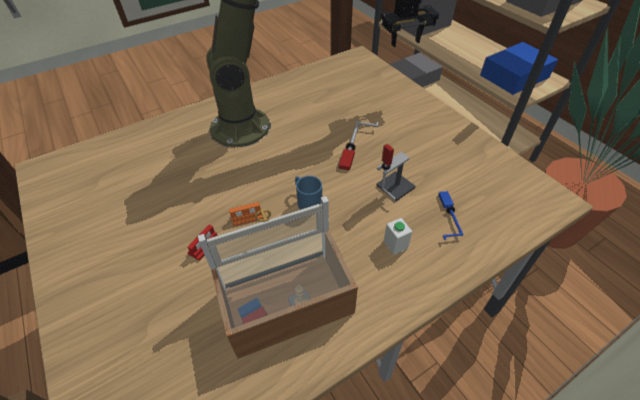

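View pics/side.png

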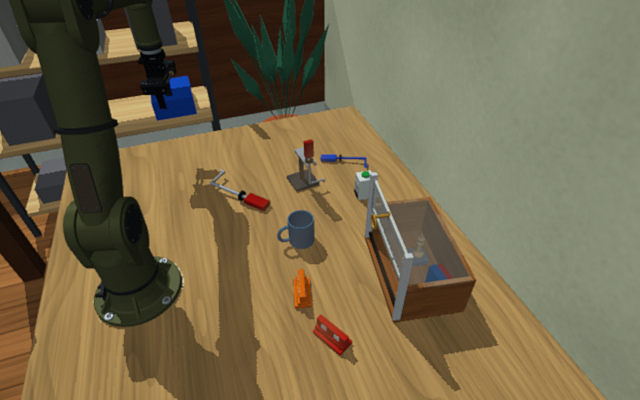

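Scene: pole with red grip hanging in the rack at (388,155); a larger red one lies at (348,155), a blue one at (450,215); mug (308,190), dispenser (398,235), case front with guides (205,255)-(325,215). Side: ring at (380,218), rack at (305,160).

Run:
```python
from h import *
for n in("scene","side"):
    d=np.load(f"/tmp/{n}.npz"); W=d["W"]; f=d["f"]; hsv=cv2.cvtColor(f,cv2.COLOR_RGB2HSV); H,S,V=[hsv[:,:,i].astype(int) for i in range(3)]
    print(n)
    def rep(name,m,box,up=(0.01,0.5)):
        u0,v0,u1,v1=box; k=np.zeros_like(m); k[v0:v1,u0:u1]=1; k=k&m&(W[:,:,2]>up[0])&(W[:,:,2]<up[1]); p=W[k]
        if len(p)<3: print(name,len(p)); return
        r=cv2.minAreaRect(p[:,:2].astype(np.float32)*1000)
        print(name,len(p),"med",np.median(p,0).round(4),"min",np.percentile(p,2,0).round(4),"max",np.percentile(p,98,0).round(4),"rect",np.round(r[0],1),np.round(r[1],1),round(r[2],1))
    red=((H<8)|(H>172))&(S>150)&(V>60)
    al=np.ones_like(red)
    B={"scene":dict(grip=(378,140,400,172),rack=(370,140,420,205),disp=(380,215,415,255),mug=(290,175,325,215),ring=(200,190,340,290)),
       "side":dict(grip=(298,135,318,160),rack=(280,135,330,195),disp=(352,168,380,202),mug=(275,210,318,250),ring=(366,200,392,240))}[n]
    rep("grip",red,B["grip"]); rep("racktop",S<70,B["rack"],(0.12,0.135)); rep("rack",~red,B["rack"],(0.02,0.2))
    rep("disp",al,B["disp"],(0.03,0.2)); rep("mug",al,B["mug"],(0.03,0.12))
    rep("brass",(H>12)&(H<28)&(S>150)&(V>90),B["ring"],(0.17,0.28))
    rep("guidetop",al,(190,190,340,290) if n=="scene" else (350,160,420,330),(0.243,0.256))
d=[np.load(f"/tmp/{n}.npz")["f"] for n in("scene","side")]
a=cv2.resize(d[0][130:290,190:430],None,fx=3.3,fy=3.3,interpolation=cv2.INTER_CUBIC)
b=cv2.resize(d[1][130:280,280:400],None,fx=3.5,fy=3.5,interpolation=cv2.INTER_CUBIC)
save("cropA",a); save("cropB",b)
```

```text
scene
grip 157 med [0.5741 0.2259 0.1889] min [0.5585 0.2231 0.1558] max [0.5827 0.2359 0.2106] rect [570.4 229.4] [13.8 28.6] 89.3
racktop 249 med [0.5693 0.2744 0.1308] min [0.5446 0.213  0.123 ] max [0.5847 0.3138 0.1343] rect [563.7 264.5] [ 36.5 107.7] 6.8
rack 492 med [0.5672 0.265  0.1294] min [0.5455 0.2139 0.0305] max [0.6136 0.3125 0.172 ] rect [579.8 267. ] [ 72.4 107. ] 9.5
disp 600 med [0.7453 0.1403 0.0818] min [0.7096 0.1246 0.0323] max [0.7636 0.1723 0.0954] rect [735.4 150.6] [51.1 56.8] 85.9
mug 680 med [0.4701 0.0241 0.0655] min [ 0.4105 -0.012   0.0321] max [0.5103 0.0619 0.0909] rect [462.8  29.9] [ 76.3 100.1] 65.0
brass 5 med [ 0.5985 -0.1836  0.2305] min [ 0.5967 -0.1882  0.2113] max [ 0.6096 -0.1772  0.2349] rect [ 601.7 -180.1] [15.9  8.6] 40.8
guidetop 105 med [ 0.6198 -0.3146  0.2503] min [ 0.6038 -0.3266  0.2437] max [ 0.6712 -0.0335  0.2532] rect [ 637.7 -179.3] [299.2  19.3] 79.9
side
grip 119 med [0.5618 0.2253 0.1888] min [0.5512 0.2217 0.1567] max [0.576  0.233  0.2093] rect [563.6 227.4] [15.2 26. ] 79.7
racktop 127 med [0.5536 0.2715 0.1294] min [0.5414 0.2105 0.1224] max [0.5807 0.3126 0.1333] rect [561.2 261.4] [ 32.9 106.9] 7.8
rack 375 med [0.5614 0.2363 0.1273] min [0.5433 0.2131 0.0227] max [0.6179 0.3126 0.1741] rect [624.2 292.5] [201.  108.4] 26.6
disp 400 med [0.712  0.1303 0.0841] min [ 0.6525 -0.0734  0.0332] max [0.7516 0.1726 0.1973] rect [684.5  51. ] [287.3  51.9] 67.1
mug 773 med [0.4665 0.0167 0.0639] min [ 0.4017 -0.0135  0.0319] max [0.5055 0.0625 0.0893] rect [459.4  17.2] [105.   77.3] 33.6
brass 89 med [ 0.6022 -0.1775  0.2324] min [ 0.5953 -0.191   0.1995] max [ 0.634  -0.1571  0.2386] rect [ 615.8 -175.5] [36.5 38.5] 83.6
guidetop 94 med [ 0.6135 -0.3174  0.2489] min [ 0.6006 -0.3275  0.2433] max [ 0.6678 -0.0337  0.2515] rect [ 635.1 -179.3] [301.3  17.6] 79.6
```

View pics/cropA.png

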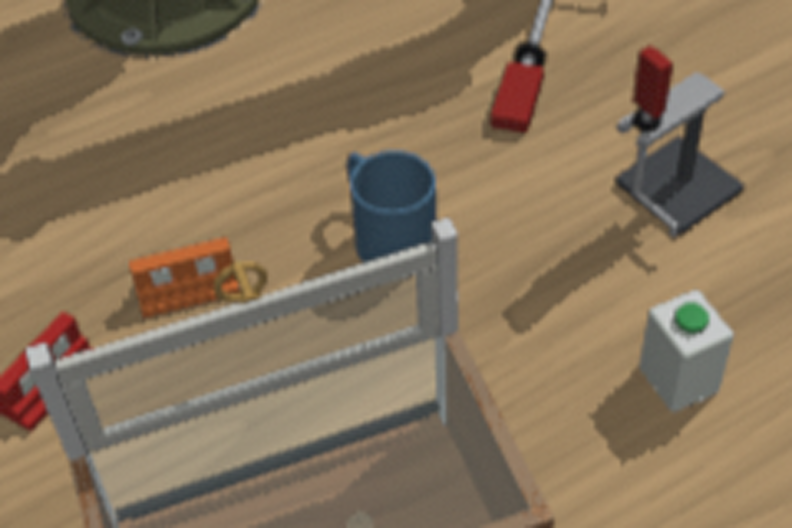

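View pics/cropB.png

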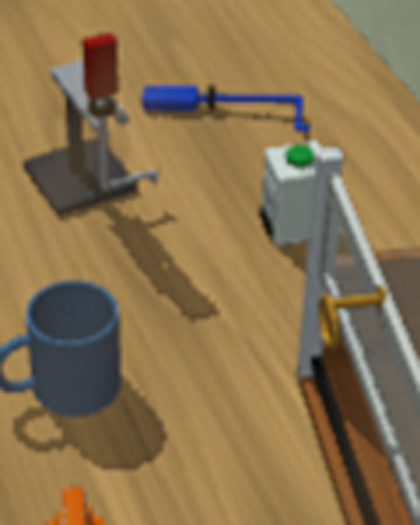

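cropA/cropB: pole hangs in the rack (red grip at A(652,85), tine towards +x at B(140,180)). Ring at A(243,280)/B(330,318). Slot is near (0.567,0.231) and ring near (0.600,-0.174,0.219). I'll move above the pole and look.

```bash
python3 -m creep '{"translation":[[0,0,-0.6],[0,0,-0.6],[-0.5,-0.5,0],[-0.5,-0.5,0],[-0.5,-0.5,0]],"turn":[[0,0,-0.04],[0,0,-0.0414],[0,0,0],[0,0,0],[0,0,0]],"grip":[1,1,1,1,1]}'
python3 -m creep '{"translation":[[-0.5,-0.5,0],[-0.5,-0.5,0],[-0.5,-0.5,0],[-0.5,-0.5,0],[-0.5,-0.5,0]],"turn":[[0,0,0],[0,0,0],[0,0,0],[0,0,0],[0,0,0]],"grip":[1,1,1,1,1]}'
python3 -m creep '{"translation":[[-0.5,-0.5,0],[-0.5,-0.5,0],[0,0,0]],"turn":[[0,0,0],[0,0,0],[0,0,0]],"grip":[1,1,1]}'
```

```text
time_s: 0.78
tool_pos: [0.2856, 0.5074, 0.3184]
tool_rot: [-180.0, 0.0, -180.0]
force: [0.6, 0.3, -0.2]
grip_width: 0.0872
grasp_force: 0.0
time_s: 1.4
tool_pos: [0.4854, 0.3074, 0.3184]
tool_rot: [180.0, -0.0, -180.0]
force: [1.3, -0.0, -0.0]
grip_width: 0.0872
grasp_force: 0.0
time_s: 1.78
tool_pos: [0.5675, 0.2227, 0.3179]
tool_rot: [-179.8, 0.0, 179.4]
force: [-1.2, 0.2, -0.9]
grip_width: 0.0868
grasp_force: 0.0
```

Run:
```python
from h import *
o=env.get_obs(); print(o["tool_pos"],o["tool_rot"])
c,W,R,t=cam("wrist"); save("w1",c["frame"]); print(-R.T@t,R[2])
f=c["frame"]; hsv=cv2.cvtColor(f,cv2.COLOR_RGB2HSV).astype(int); H,S,V=[hsv[:,:,i] for i in range(3)]
near=np.hypot(W[:,:,0]-.567,W[:,:,1]-.231)<.05
def rep(n,m):
    p=W[m]; 
    if len(p)<5: print(n,len(p));return
    r=cv2.minAreaRect(p[:,:2].astype(np.float32)*1000); print(n,len(p),np.median(p,0).round(4),np.round(r[0],1),np.round(r[1],1),round(r[2],1))
red=((H<8)|(H>172))&(S>150)&near
rep("griptop",red&(W[:,:,2]>.203)); rep("grip",red&(W[:,:,2]>.15))
n2=np.hypot(W[:,:,0]-.565,W[:,:,1]-.26)<.09
rep("rack",n2&~red&(abs(W[:,:,2]-.13)<.004))
rep("tine",near&~red&(W[:,:,2]>.025)&(W[:,:,2]<.05)&(W[:,:,1]<.245))
```

```text
[0.56750894 0.22268047 0.31791694] [-1.79803699e+02  4.27924415e-02  1.79431951e+02]
[0.50098241 0.22370355 0.47943765] [ 0.24289435 -0.00589499 -0.97003484]
griptop 1356 [0.5431 0.2284 0.4207] [561.1 233.1] [92.5 50.7] 87.6
grip 1479 [0.5498 0.2289 0.3888] [561.1 233.1] [92.5 50.7] 87.6
rack 2189 [0.5579 0.274  0.1294] [561.2 262.6] [ 34.5 104.2] 7.1
tine 0
```

View pics/w1.png

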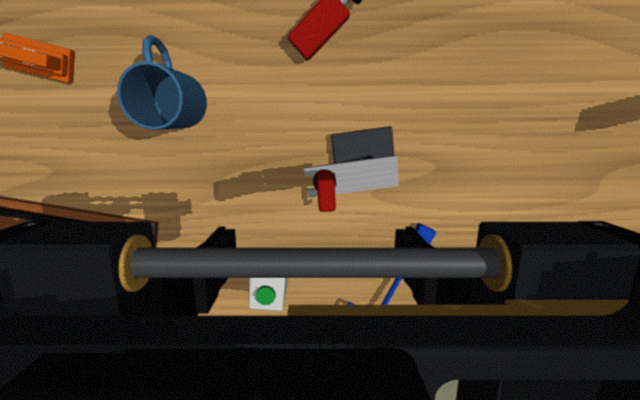

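Run:
```python
from h import *
c,W,R,t=cam("wrist")
f=c["frame"]; hsv=cv2.cvtColor(f,cv2.COLOR_RGB2HSV).astype(int); H,S,V=[hsv[:,:,i] for i in range(3)]
b=np.zeros(H.shape,bool); b[160:220,295:350]=1
red=((H<8)|(H>172))&(S>150)&b
Z=W[:,:,2]; print(np.percentile(Z[red],[2,25,50,75,98]).round(4))
for lo in(.2,.15):
  p=W[red&(Z>lo)&(Z<.22)]; r=cv2.minAreaRect(p[:,:2].astype(np.float32)*1000); print(len(p),np.median(p,0).round(4),p.min(0).round(4),p.max(0).round(4),r)
# top face direction by PCA
p=W[red&(Z>.202)&(Z<.22)][:,:2]; q=p-p.mean(0); u,s,v=np.linalg.svd(q,full_matrices=False); print(p.mean(0),v[0],s/np.sqrt(len(p))*12**.5)
k=b&~red&(Z>.128)&(Z<.142)&(V<60); p=W[k]; print("collar",len(p),p.mean(0) if len(p) else 0)
```

```text
[nan nan nan nan nan]
543 [0.563  0.2322 0.2071] [0.5495 0.2234 0.2002] [0.579  0.2395 0.2092] ((564.2796630859375, 231.66842651367188), (29.357078552246094, 15.647586822509766), 3.7490789890289307)
660 [0.5601 0.2313 0.2069] [0.5493 0.223  0.1529] [0.579  0.2395 0.2092] ((564.1917114257812, 231.63189697265625), (29.537202835083008, 15.709010124206543), 3.7490789890289307)
[0.56344084 0.23181204] [0.99627607 0.08622058] [0.02936534 0.01483079]
collar 42 [0.56272597 0.22995425 0.13544731]
```

```bash
python3 -m creep '{"translation":[[0.04,0.11,0],[0,0,0.6],[0,0,0.6],[0,0,0.4],[0,0,0]],"turn":[[0,0,-0.028],[0,0,0],[0,0,0],[0,0,0],[0,0,0]],"grip":[1,1,1,1,1]}'
```

```text
time_s: 2.5
tool_pos: [0.5582, 0.239, 0.1878]
tool_rot: [-179.9, -0.3, -174.8]
force: [-0.1, -0.1, -0.1]
grip_width: 0.0872
grasp_force: 0.0
```

```bash
python3 -m creep '{"translation":[[-0.068,-0.098,0.1],[0,0,0],[0,0,0]],"turn":[[0,0,0.003],[0,0,0],[0,0,0]],"grip":[1,1,1]}'
```

```text
time_s: 2.88
tool_pos: [0.568, 0.2305, 0.1838]
tool_rot: [179.9, 0.1, -175.5]
force: [0.9, 0.6, -0.1]
grip_width: 0.0872
grasp_force: 0.0
```

```bash
for i in 1 2; do python3 -m creep '{"translation":[[0,0,0]],"turn":[[0,0,0]],"grip":[1]}' | sed -n 2,3p; done
```

```text
tool_pos: [0.5677, 0.2306, 0.1834]
tool_rot: [180.0, 0.1, -175.5]
tool_pos: [0.5675, 0.2305, 0.1829]
tool_rot: [180.0, 0.0, -175.5]
```

```bash
python3 -m creep '{"translation":[[0.035,0.015,0.15],[0,0,0.14],[0,0,0],[0,0,0]],"turn":[[0,0,0],[0,0,0],[0,0,0],[0,0,0]],"grip":[1,1,1,1]}'; python3 -m creep '{"translation":[[0,0,0],[0,0,0],[0,0,0],[0,0,0],[0,0,0]],"turn":[[0,0,0],[0,0,0],[0,0,0],[0,0,0],[0,0,0]],"grip":[0.3,0.1,0,0,0]}' 60
```

```text
time_s: 3.62
tool_pos: [0.5645, 0.2313, 0.1592]
tool_rot: [-180.0, -0.0, -175.5]
force: [0.6, 1.0, 0.2]
grip_width: 0.0869
grasp_force: 0.0
time_s: 4.25
tool_pos: [0.5645, 0.2313, 0.1594]
tool_rot: [180.0, 0.0, -175.5]
force: [1.1, 0.5, -0.2]
grip_width: 0.0449
grasp_force: 0.0
```

```bash
python3 -m creep '{"translation":[[0,0,0],[0,0,0],[0,0,0],[0,0,0],[0,0,0]],"turn":[[0,0,0],[0,0,0],[0,0,0],[0,0,0],[0,0,0]],"grip":[0,0,0,0,0]}'; python3 -m creep '{"translation":[[0,0,0],[0,0,0],[0,0,-0.08],[0,0,-0.08],[0,0,0]],"turn":[[0,0,0],[0,0,0],[0,0,0],[0,0,0],[0,0,0]],"grip":[0,0,0,0,0]}'
```

```text
time_s: 4.88
tool_pos: [0.5645, 0.2314, 0.1594]
tool_rot: [180.0, -0.0, -175.5]
force: [0.4, 0.4, -0.1]
grip_width: 0.0155
grasp_force: 60.0
time_s: 5.5
tool_pos: [0.565, 0.2314, 0.1731]
tool_rot: [180.0, 0.1, -175.5]
force: [-0.4, -0.7, -0.9]
grip_width: 0.0155
grasp_force: 60.0
```

```bash
python3 -m creep '{"translation":[[-0.01,-0.19,0],[-0.01,-0.19,0],[-0.01,-0.19,0],[-0.01,-0.19,0],[0,0,-0.3]],"turn":[[0,0,0],[0,0,0],[0,0,0],[0,0,0],[0,0,0]],"grip":[0,0,0,0,0]}'
python3 -m creep '{"translation":[[0,0,-0.45],[0,0,-0.45],[0,0,-0.45],[0,0,-0.45],[0.1,-0.3,0]],"turn":[[0,0,0],[0,0,0],[0,0,0],[0,0,0],[0,0,0]],"grip":[0,0,0,0,0]}'
python3 -m creep '{"translation":[[0.12,-0.45,0],[0.12,-0.45,0],[0.12,-0.45,0],[0.12,-0.45,0],[0.12,-0.45,0]],"turn":[[0,0,0],[0,0,0],[0,0,0],[0,0,0],[0,0,0]],"grip":[0,0,0,0,0]}'
python3 -m creep '{"translation":[[0.12,-0.45,0],[0.12,-0.45,0],[0.12,-0.45,0],[0,0,0],[0,0,0]],"turn":[[0,0,0.027],[0,0,0.027],[0,0,0.027],[0,0,0],[0,0,0]],"grip":[0,0,0,0,0]}'
```

```text
time_s: 6.12
tool_pos: [0.5715, 0.1675, 0.1945]
tool_rot: [-179.9, -0.2, -175.7]
force: [-0.5, 0.5, -1.4]
grip_width: 0.0156
grasp_force: 60.0
time_s: 6.75
tool_pos: [0.5675, 0.1476, 0.343]
tool_rot: [179.9, 0.3, -175.3]
force: [-0.7, 0.1, -1.2]
grip_width: 0.0153
grasp_force: 60.0
time_s: 7.38
tool_pos: [0.531, -0.0399, 0.3388]
tool_rot: [180.0, -0.1, -175.6]
force: [0.5, -0.5, -0.4]
grip_width: 0.0156
grasp_force: 60.0
time_s: 8.0
tool_pos: [0.5031, -0.1443, 0.3401]
tool_rot: [179.9, 0.0, 169.9]
force: [-0.4, -0.8, -1.5]
grip_width: 0.0157
grasp_force: 60.0
```

Run:
```python
from h import *
o=env.get_obs(); print(o["time_s"],o["tool_pos"],o["tool_rot"])
for n in("side","scene"):
    c,W,R,t=cam(n); np.savez("/tmp/b_"+n,W=W,f=c["frame"],K=c["K"],R=R,t=t)
    # predicted pixels of hook parts from tool pose, ring est
    yaw=np.deg2rad(o["tool_rot"][2]-180); ax=np.array([np.cos(yaw),np.sin(yaw),0])
    g=np.array(o["tool_pos"])+[0,0,.0187]; s=g-[0,0,.14]
    pts={"grip":g,"shaftend":s,"tip":s+.052*ax,"ring":[.6,-.174,.219]}
    rv=cv2.Rodrigues(R)[0]
    for k,p in pts.items(): print(n,k,np.round(p,4),cv2.projectPoints(np.array([p],float),rv,t,c["K"],None)[0].ravel().round(1))
    uv=cv2.projectPoints(np.array([[.57,-.174,.22]]),rv,t,c["K"],None)[0].ravel().astype(int)
    u,v=uv; im=c["frame"][max(v-50,0):v+50,max(u-65,0):u+65]; print(u,v)
    save("h_"+n,cv2.resize(im,None,fx=4,fy=4,interpolation=cv2.INTER_CUBIC))
a=cv2.imread("pics/h_side.png");b=cv2.imread("pics/h_scene.png"); print(a.shape,b.shape)
cv2.imwrite("pics/h1.png",cv2.resize(np.hstack([a,b]),(800,int(800*400/1040))))
```

```text
8.0 [ 0.50313748 -0.14431546  0.34013001] [1.79945513e+02 6.22617345e-03 1.69874177e+02]
side grip [ 0.5031 -0.1443  0.3588] [332.7 176.6]
side shaftend [ 0.5031 -0.1443  0.2188] [332.2 222.3]
side tip [ 0.5543 -0.1535  0.2188] [353.2 219.6]
side ring [ 0.6   -0.174  0.219] [374.  220.6]
362 223
scene grip [ 0.5031 -0.1443  0.3588] [246.2 141.6]
scene shaftend [ 0.5031 -0.1443  0.2188] [254.8 183.9]
scene tip [ 0.5543 -0.1535  0.2188] [260.6 198.3]
scene ring [ 0.6   -0.174  0.219] [261.4 214.2]
255 205
(400, 520, 3) (400, 520, 3)
```

View pics/h1.png

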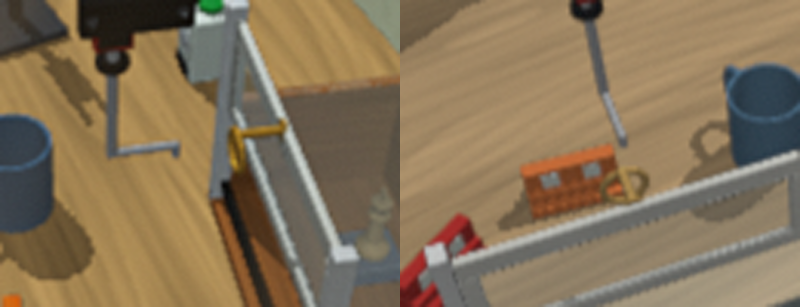

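h1: the hook tip (side ~(355,220), scene ~(262,199)) sits ~45 mm short of the ring, roughly level. Next, measure the ring and hook offset numerically.

Run:
```python
from h import *
a=np.deg2rad(-10.1); Rz=np.array([[np.cos(a),-np.sin(a),0],[np.sin(a),np.cos(a),0],[0,0,1]])
o=np.array([.6,-.174,.219])
for n in("side","scene"):
    d=np.load(f"/tmp/b_{n}.npz"); W=d["W"]; f=d["f"]; hsv=cv2.cvtColor(f,cv2.COLOR_RGB2HSV).astype(int); H,S,V=[hsv[:,:,i] for i in range(3)]
    L=(W-o)@Rz
    m=(abs(L[:,:,0])<.015)&(abs(L[:,:,1])<.04)&(abs(L[:,:,2])<.035)
    p=L[m]; print(n,len(p),"ring local med",np.median(p,0).round(4),"mid",((np.percentile(p,3,0)+np.percentile(p,97,0))/2).round(4),p.min(0).round(4),p.max(0).round(4))
    # circle fit
    from scipy.optimize import least_squares
    r=least_squares(lambda c:np.hypot(p[:,1]-c[0],p[:,2]-c[1])-.0172,[0,0],loss="soft_l1",f_scale=.002); print(" circ",r.x.round(4))
    # hook tine points
    m=(L[:,:,0]<-.02)&(L[:,:,0]>-.13)&(abs(L[:,:,1]-.01)<.04)&(abs(L[:,:,2])<.1)
    q=L[m]; 
    t=q[(q[:,2]<.015)&(q[:,0]>-.085)]; s=q[(q[:,2]>.02)]
    print(" tine",len(t),np.median(t,0).round(4),"slope",np.polyfit(t[:,0],t[:,1],1).round(3),np.polyfit(t[:,0],t[:,2],1).round(3),"x max",t[:,0].max(),"shaft",len(s),np.median(s,0).round(4),np.polyfit(s[:,2],s[:,0],1).round(3))
    g=(L[:,:,2]>.025)&(L[:,:,2]<.04)&(abs(L[:,:,0]-.036)<.03)&(abs(L[:,:,1])<.2)
    w=W[g]; r=cv2.fitLine(w[:,:2].astype(np.float32),cv2.DIST_HUBER,0,.01,.01).ravel(); print(" rail dir",np.rad2deg(np.arctan2(-r[0],r[1])), len(w))
```

```text
side 87 ring local med [-0.0004 -0.0003  0.0045] mid [ 0.005  -0.0001 -0.0009] [-0.0035 -0.0187 -0.0208] [0.0141 0.0183 0.0185]
 circ [ 0.0001 -0.002 ]
 tine 57 [-0.0611  0.011   0.0011] slope [-0.02  0.01] [-0.117 -0.007] x max -0.04376231022238871 shaft 152 [-0.0994  0.0087  0.0809] [-0.014 -0.098]
 rail dir -10.506713 84
scene 92 ring local med [0.0025 0.001  0.0085] mid [0.0057 0.0021 0.0013] [-0.0018 -0.0167 -0.0178] [0.0135 0.0207 0.0204]
 circ [ 0.0016 -0.0001]
 tine 48 [-0.057   0.0136  0.003 ] slope [0.003 0.014] [-0.137 -0.006] x max -0.040673581319693175 shaft 129 [-0.094   0.0128  0.0785] [ 0.025 -0.096]
 rail dir -10.441566 101
```

```bash
cat > rel.py <<'E'
from h import *
a=np.deg2rad(-10.3); Rz=np.array([[np.cos(a),-np.sin(a),0],[np.sin(a),np.cos(a),0],[0,0,1]])
o=np.array([.6009,-.1732,.218])
s=env.get_obs(); g=np.array(s["tool_pos"])+[0,0,.0187-.14]
l=(g-o)@Rz; l[0]+=.028; print("hook_mid in ring0 by tcp",l.round(4),"yaw",round(s["tool_rot"][2]-169.7,2),"F",np.round(s["force"],1),s["time_s"])
E
python3 -m creep '{"translation":[[0,-0.144,-0.06],[0,0,0],[0,0,0],[0,0,0]],"turn":[[0,0,0],[0,0,0],[0,0,0],[0,0,0]],"grip":[0,0,0,0]}'; python3 rel.py
```

```text
time_s: 8.6
tool_pos: [0.5012, -0.1554, 0.3448]
tool_rot: [180.0, -0.0, 169.9]
force: [-1.2, 0.3, -1.6]
grip_width: 0.0158
grasp_force: 60.0
hook_mid in ring0 by tcp [-0.0732 -0.0003  0.0055] yaw 0.24 F [-1.2  0.3 -1.6] 8.6
```

```bash
python3 -m creep '{"translation":[[-0.22,0,0],[-0.22,0,0],[0,0,0],[0,0,0]],"turn":[[0,0,0],[0,0,0],[0,0,0],[0,0,0]],"grip":[0,0,0,0]}' | grep force
cat > vis.py <<'E'
import sys
from rel import *
ims=[]
for n in("side","scene"):
    c,W,R,t=cam(n); L=(W-o)@Rz
    m=(L[:,:,0]<-.012+l[0])&(L[:,:,0]>-.02+l[0]-.001)&(abs(L[:,:,1])<.03)&(abs(L[:,:,2])<.03); q=L[m]
    m=(L[:,:,0]<l[0]+.015)&(L[:,:,0]>l[0]-.023)&(abs(L[:,:,1])<.03)&(abs(L[:,:,2])<.025); q=L[m]
    print(n,"tine",len(q),np.median(q,0).round(4))
    uv=cv2.projectPoints(o[None],cv2.Rodrigues(R)[0],t,c["K"],None)[0].ravel().astype(int)
    u,v=uv; ims.append(cv2.resize(c["frame"][v-30:v+30,u-40:u+40],(400,300),interpolation=cv2.INTER_CUBIC))
if len(sys.argv)>1: save(sys.argv[1],np.hstack(ims))
E
python3 vis.py h2
```

```text
force: [0.2, -0.5, -0.8]
grasp_force: 60.0
hook_mid in ring0 by tcp [-0.0385 -0.0005  0.0055] yaw 0.22 F [ 0.2 -0.5 -0.8] 9.1
side tine 47 [-0.0435 -0.0021  0.0074]
scene tine 44 [-0.0483 -0.0001  0.0093]
```

View pics/h2.png

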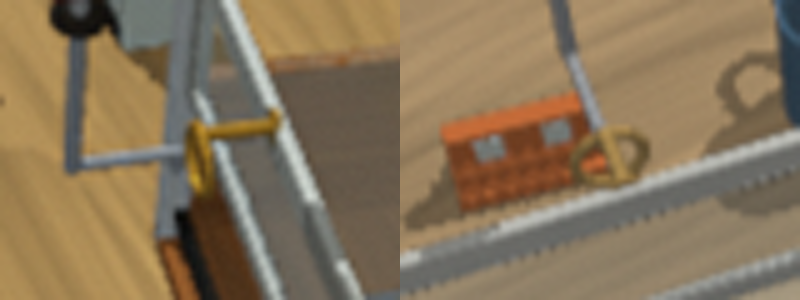

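h2: the nose is just at the ring plane, lying inside the hole's outline in both views (side (190,150), scene (600,130)). I'll go in.

```bash
python3 -m creep '{"translation":[[-0.08,0.012,0],[-0.1,0,0],[-0.1,0,0],[0,0,0]],"turn":[[0,0,0],[0,0,0],[0,0,0],[0,0,0]],"grip":[0,0,0,0]}' | grep force; python3 rel.py;  python3 -m creep '{"translation":[[-0.1,0,0],[-0.1,0,0],[0,0,0],[0,0,0]],"turn":[[0,0,0],[0,0,0],[0,0,0],[0,0,0]],"grip":[0,0,0,0]}' | grep force; python3 vis.py h3
```

```text
force: [0.8, 0.8, -1.4]
grasp_force: 60.0
hook_mid in ring0 by tcp [-0.0151  0.0006  0.0052] yaw 0.22 F [ 0.8  0.8 -1.4] 9.7
force: [0.2, -0.6, -0.8]
grasp_force: 60.0
hook_mid in ring0 by tcp [0.0003 0.0005 0.0056] yaw 0.21 F [ 0.2 -0.6 -0.8] 10.2
side tine 116 [-0.0018 -0.0018  0.0078]
scene tine 113 [0.0014 0.0007 0.0101]
```

View pics/h3.png

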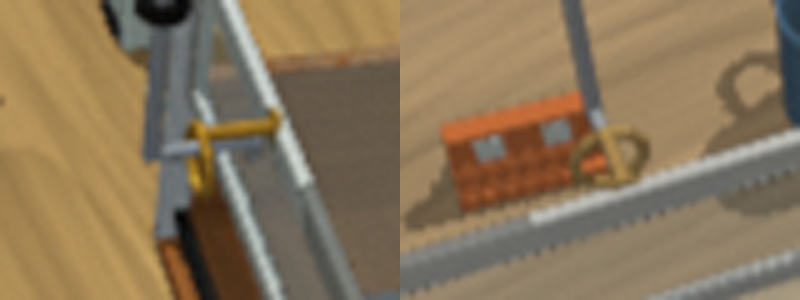

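h3: the tine passes through the ring with the nose behind it (side (260,145)). Drawing down next.

```bash
python3 -m creep '{"translation":[[0,0,0.04],[0,0,0.05],[0,0,0.05],[0,0,0.03],[0,0,0.03]],"turn":[[0,0,0],[0,0,0],[0,0,0],[0,0,0],[0,0,0]],"grip":[0,0,0,0,0]}' | grep force; python3 rel.py;  python3 -m creep '{"translation":[[0,0,0.03],[0,0,0.03],[0,0,0.03],[0,0,0.03],[0,0,0.03]],"turn":[[0,0,0],[0,0,0],[0,0,0],[0,0,0],[0,0,0]],"grip":[0,0,0,0,0]}' | grep force; python3 rel.py
```

```text
force: [-0.1, -0.4, -0.8]
grasp_force: 60.0
hook_mid in ring0 by tcp [ 0.0004  0.0006 -0.0105] yaw 0.22 F [-0.1 -0.4 -0.8] 10.925
force: [-1.3, -0.4, 4.5]
grasp_force: 60.0
hook_mid in ring0 by tcp [ 0.0005  0.0005 -0.0222] yaw 0.22 F [-1.3 -0.4  4.5] 11.55
```

```bash
for i in 1; do python3 -m creep '{"translation":[[0,0,0.05],[0,0,0.06],[0,0,0.06],[0,0,0.06],[0,0,0.06]],"turn":[[0,0,0],[0,0,0],[0,0,0],[0,0,0],[0,0,0]],"grip":[0,0,0,0,0]}' | grep force; python3 rel.py; python3 -m creep '{"translation":[[0,0,0.06],[0,0,0.06],[0,0,0.06],[0,0,0.06],[0,0,0.06]],"turn":[[0,0,0],[0,0,0],[0,0,0],[0,0,0],[0,0,0]],"grip":[0,0,0,0,0]}' | grep force; python3 vis.py h4; done
```

```text
force: [-0.8, 0.0, 5.2]
grasp_force: 60.0
hook_mid in ring0 by tcp [ 0.0004  0.0006 -0.0459] yaw 0.22 F [-0.8  0.   5.2] 12.175
force: [-0.7, 0.9, 4.4]
grasp_force: 60.0
hook_mid in ring0 by tcp [ 0.0004  0.0006 -0.0698] yaw 0.22 F [-0.7  0.9  4.4] 12.8
side tine 7 [-0.0215 -0.0031 -0.0096]
scene tine 34 [-0.0206  0.001  -0.0032]
```

View pics/h4.png

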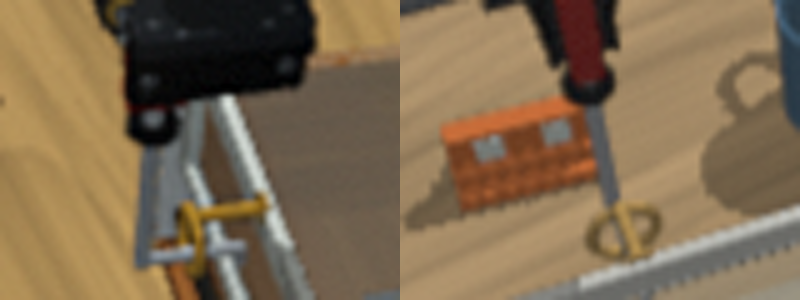

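h4: the ring follows the hook (side (200,245)), with the pole upright and the sash at about 0.066. Continuing, then feeling slowly.

```bash
python3 -m creep '{"translation":[[0,0,0.06],[0,0,0.06],[0,0,0.06],[0,0,0.05],[0,0,0.04]],"turn":[[0,0,0],[0,0,0],[0,0,0],[0,0,0],[0,0,0]],"grip":[0,0,0,0,0]}' | grep force; python3 rel.py; for r in 1; do python3 -m creep '{"translation":[[0,0,0.02],[0,0,0.02],[0,0,0.02]],"turn":[[0,0,0],[0,0,0],[0,0,0]],"grip":[0,0,0]}' | grep force; python3 rel.py; done
```

```text
force: [1.0, 0.5, 4.9]
grasp_force: 60.0
hook_mid in ring0 by tcp [ 0.0004  0.0006 -0.0914] yaw 0.22 F [1.  0.5 4.9] 13.525
force: [-0.2, -1.2, 4.1]
grasp_force: 60.0
hook_mid in ring0 by tcp [ 0.0004  0.0005 -0.096 ] yaw 0.21 F [-0.2 -1.2  4.1] 13.9
```

```bash
python3 -m creep '{"translation":[[0,0,0.015],[0,0,0.015],[0,0,0.015]],"turn":[[0,0,0],[0,0,0],[0,0,0]],"grip":[0,0,0]}' >/dev/null; python3 rel.py;python3 -m creep '{"translation":[[0,0,0.013],[0,0,0.013],[0,0,0.013]],"turn":[[0,0,0],[0,0,0],[0,0,0]],"grip":[0,0,0]}' >/dev/null; python3 rel.py
```

```text
hook_mid in ring0 by tcp [ 0.0004  0.0006 -0.0996] yaw 0.22 F [-0.9  0.1  4.7] 14.275
hook_mid in ring0 by tcp [ 0.0004  0.0006 -0.1027] yaw 0.22 F [-1.1  0.3  3.7] 14.65
```

```bash
python3 -m creep '{"translation":[[0,0,0.012],[0,0,0.012]],"turn":[[0,0,0],[0,0,0]],"grip":[0,0]}' >/dev/null; python3 rel.py
```

```text
hook_mid in ring0 by tcp [ 0.0004  0.0006 -0.1046] yaw 0.22 F [-0.7  0.3  4.4] 14.9
```

Sash ≈ 0.101; still only drag.

```bash
python3 -m creep '{"translation":[[0,0,0.012],[0,0,0.012]],"turn":[[0,0,0],[0,0,0]],"grip":[0,0]}' >/dev/null; python3 rel.py
```

```text
hook_mid in ring0 by tcp [ 0.0004  0.0006 -0.1064] yaw 0.21 F [-0.4 -0.   6. ] 15.15
```

```bash
python3 -m creep '{"translation":[[0,0,0.012],[0,0,0.012]],"turn":[[0,0,0],[0,0,0]],"grip":[0,0]}' >/dev/null; python3 rel.py
```

```text
hook_mid in ring0 by tcp [ 0.0004  0.0005 -0.1074] yaw 0.22 F [-2.8  1.   9.9] 15.4
```

```bash
python3 -m creep '{"translation":[[0,0,0.012],[0,0,0]],"turn":[[0,0,0],[0,0,0]],"grip":[0,0]}' >/dev/null; python3 rel.py
```

```text
hook_mid in ring0 by tcp [ 0.0005  0.0005 -0.1078] yaw 0.21 F [-2.   0.3 10.6] 15.65
```

```bash
python3 -m creep '{"translation":[[0,0,0.01],[0,0,0.008]],"turn":[[0,0,0],[0,0,0]],"grip":[0,0]}' >/dev/null; python3 rel.py
```

```text
hook_mid in ring0 by tcp [ 0.0005  0.0004 -0.1085] yaw 0.21 F [-3.1  1.  15.7] 15.9
```

```bash
python3 -m creep '{"translation":[[0,0,0],[0,0,0]],"turn":[[0,0,0],[0,0,0]],"grip":[0,0]}' >/dev/null; python3 rel.py
```

```text
hook_mid in ring0 by tcp [ 0.0005  0.0005 -0.1085] yaw 0.21 F [-3.7  1.7 13.8] 16.15
```

```bash
for i in 1 2 3; do python3 -m creep '{"translation":[[0,0,0],[0,0,0],[0,0,0],[0,0,0]],"turn":[[0,0,0],[0,0,0],[0,0,0],[0,0,0]],"grip":[0,0,0,0]}' >/dev/null; python3 rel.py; done
```

```text
hook_mid in ring0 by tcp [ 0.0005  0.0004 -0.1085] yaw 0.21 F [-3.9  1.3 14.3] 16.65
hook_mid in ring0 by tcp [ 0.0005  0.0004 -0.1086] yaw 0.21 F [-3.4  0.6 14.1] 17.15
hook_mid in ring0 by tcp [ 0.0005  0.0004 -0.1085] yaw 0.21 F [-3.2  0.6 15. ] 17.65
```

```bash
python3 -m creep '{"translation":[[0,0,-0.04],[0,0,-0.05],[0,0,-0.05],[0,0,-0.05],[0,0,0]],"turn":[[0,0,0],[0,0,0],[0,0,0],[0,0,0],[0,0,0]],"grip":[0,0,0,0,0]}' >/dev/null
cat > vis2.py <<'E'
import sys
from rel import *
from scipy.optimize import least_squares
ims=[]
for n in("side","scene"):
    c,W,R,t=cam(n); r0=np.array([0,0,-.098]); L=(W-o)@Rz-r0
    hsv=cv2.cvtColor(c["frame"],cv2.COLOR_RGB2HSV).astype(int); S=hsv[:,:,1]; brass=(S>110)&(abs(hsv[:,:,0]-22)<9)
    m=brass&(abs(L[:,:,0])<.008)&(abs(L[:,:,1])<.03)&(abs(L[:,:,2])<.03); p=L[m]
    if len(p)>8: print(n,"ring",len(p),least_squares(lambda c:np.hypot(p[:,1]-c[0],p[:,2]-c[1])-.0172,[0,0],loss="soft_l1",f_scale=.002).x.round(4),p.min(0).round(3),p.max(0).round(3))
    m=(S<60)&(L[:,:,0]<.02)&(L[:,:,0]>-.022)&(abs(L[:,:,1])<.02)&(abs(L[:,:,2])<.02); q=L[m]
    if len(q): print(" tine",len(q),np.median(q,0).round(4),np.polyfit(q[:,0],q[:,2],1).round(3))
    u,v=cv2.projectPoints((o+[0,0,-.09])[None],cv2.Rodrigues(R)[0],t,c["K"],None)[0].ravel().astype(int); ims.append(cv2.resize(c["frame"][v-30:v+30,u-40:u+40],(400,300),interpolation=cv2.INTER_CUBIC))
save(sys.argv[1],np.hstack(ims))
E
python3 vis2.py h5
```

```text
hook_mid in ring0 by tcp [ 0.0005  0.0006 -0.0954] yaw 0.22 F [ 0.  -0.1 -1. ] 18.275
side ring 57 [-0.0006  0.0027] [-0.004 -0.02  -0.017] [0.008 0.015 0.023]
 tine 34 [-0.0032 -0.0007  0.0044] [0.019 0.005]
scene ring 62 [0.0007 0.0036] [-0.001 -0.018 -0.015] [0.006 0.019 0.023]
 tine 14 [-0.0205  0.0009  0.0086] [-1.113 -0.011]
```

View pics/h5.png

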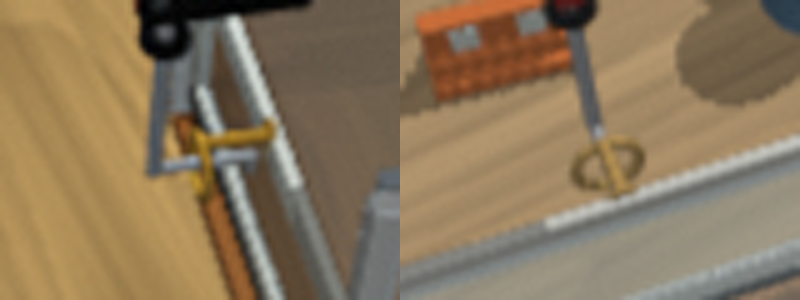

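h5: the tine sits free mid-hole (side (200,160)), sash down. Raise 5 mm and back out.

```bash
python3 -m creep '{"translation":[[0,0,-0.065],[0,0,0],[0.1,0,0],[0.1,0,0],[0,0,0]],"turn":[[0,0,0],[0,0,0],[0,0,0],[0,0,0],[0,0,0]],"grip":[0,0,0,0,0]}' >/dev/null; python3 rel.py;  python3 -m creep '{"translation":[[0.12,0,0],[0.15,0,0],[0.2,0,0],[0.3,0,0],[0,0,0]],"turn":[[0,0,0],[0,0,0],[0,0,0],[0,0,0],[0,0,0]],"grip":[0,0,0,0,0]}' >/dev/null; python3 rel.py
```

```text
hook_mid in ring0 by tcp [-0.0164  0.0005 -0.0903] yaw 0.21 F [ 0.7  0.1 -1. ] 19.0
hook_mid in ring0 by tcp [-0.0786  0.0001 -0.0901] yaw 0.2 F [ 0.3 -0.1 -1.4] 19.625
```

```bash
python3 -m creep '{"translation":[[0,0,-0.3],[0,0,-0.42],[0,0,-0.4],[0,0,0],[0,0,0]],"turn":[[0,0,0],[0,0,0],[0,0,-0.027],[0,0,-0.027],[0,0,-0.027]],"grip":[0,0,0,0,0]}' |sed -n 2,3p; 
python3 -m creep '{"translation":[[-0.14,0.433,0],[-0.14,0.433,0],[-0.14,0.433,0],[-0.14,0.433,0],[-0.14,0.433,0]],"turn":[[0,0,0],[0,0,0],[0,0,0],[0,0,0],[0,0,0]],"grip":[0,0,0,0,0]}' |sed -n 2,3p; 
python3 -m creep '{"translation":[[-0.14,0.433,0],[-0.14,0.433,0],[-0.14,0.433,0],[-0.14,0.4,0],[0,0,0]],"turn":[[0,0,0],[0,0,0],[0,0,0],[0,0,0],[0,0,0]],"grip":[0,0,0,0,0]}' |sed -n 2,3p; python3 -m creep '{"translation":[[0,0,0],[0,0,0]],"turn":[[0,0,0],[0,0,0]],"grip":[0,0]}' |sed -n 2,3p
```

```text
tool_pos: [0.4982, -0.1542, 0.339]
tool_rot: [-180.0, 0.1, -175.3]
tool_pos: [0.5404, 0.0243, 0.3385]
tool_rot: [180.0, 0.0, -175.5]
tool_pos: [0.5737, 0.1663, 0.3373]
tool_rot: [179.9, -0.1, -175.2]
tool_pos: [0.5739, 0.1606, 0.3387]
tool_rot: [-180.0, 0.0, -175.6]
```

```bash
python3 -m creep '{"translation":[[0,0,0.5],[0,0,0.5],[0,0,0.5],[0,0,0.4],[0,0,0.16]],"turn":[[0,0,0],[0,0,0],[0,0,0],[0,0,0],[0,0,0]],"grip":[0,0,0,0,0]}' >/dev/null; python3 -m creep '{"translation":[[0,0,0],[0,0,0],[0,0,0]],"turn":[[0,0,0],[0,0,0],[0,0,0]],"grip":[0,0,0]}' | sed -n 2,4p
python3 - <<'E'
from h import *
o=env.get_obs(); g=np.array(o["tool_pos"]); print(g)
for n in("side","scene"):
    c,W,R,t=cam(n); H,S,V=[cv2.cvtColor(c["frame"],cv2.COLOR_RGB2HSV).astype(int)[:,:,i] for i in range(3)]
    Z=W[:,:,2]; near=(abs(W[:,:,0]-g[0])<.025)&(abs(W[:,:,1]-g[1])<.025)
    m=near&(S<80)&(Z>.05)&(Z<.122); p=W[m]
    if len(p)>5: print(n,"shaft",len(p),np.median(p,0).round(4),"slopes",np.polyfit(p[:,2],p[:,0],1)[0].round(3),np.polyfit(p[:,2],p[:,1],1)[0].round(3))
    m=(S<70)&(abs(Z-.13)<.004)&(np.hypot(W[:,:,0]-.561,W[:,:,1]-.262)<.07); p=W[m]
    print(n,"rack",len(p),[np.round(x,1) for x in cv2.minAreaRect(p[:,:2].astype(np.float32)*1000)])
    p=W[m&(W[:,:,1]<.235)]; print(p.mean(0).round(4),[np.round(x,1) for x in cv2.minAreaRect(p[:,:2].astype(np.float32)*1000)])
E
```

```text
tool_pos: [0.5746, 0.1622, 0.1753]
tool_rot: [179.9, 0.1, -175.5]
force: [-0.6, 0.4, -1.2]
[0.57457145 0.1621881  0.17526454]
side shaft 51 [0.5774 0.1601 0.0847] slopes -0.158 -0.004
side rack 161 [array([561.7, 262.8]), array([ 35.8, 106.1]), np.float64(5.6)]
[0.5615 0.223  0.13  ] [array([565.3, 227. ]), array([34.9, 22.3]), np.float64(33.6)]
scene shaft 60 [0.581  0.1608 0.0811] slopes -0.102 -0.011
scene rack 271 [array([563.5, 262.4]), array([ 36.1, 106.5]), np.float64(6.3)]
[0.5678 0.2226 0.1303] [array([568.3, 222.5]), array([36.3, 24.4]), np.float64(3.7)]
```

Run:
```python
from h import *
g=np.array(env.get_obs()["tool_pos"])
for n in("side","scene"):
    c,W,R,t=cam(n); S=cv2.cvtColor(c["frame"],cv2.COLOR_RGB2HSV).astype(int)[:,:,1]
    Z=W[:,:,2]; m=(abs(W[:,:,0]-g[0])<.02)&(abs(W[:,:,1]-g[1])<.015)&(S<80)&(Z>.068)&(Z<.125); p=W[m]
    for lo in(.068,.085,.1): 
        q=p[(p[:,2]>lo)&(p[:,2]<lo+.016)]; print(n,len(q),np.median(q,0).round(4))
```

```text
side 9 [0.5746 0.1595 0.075 ]
side 12 [0.5738 0.159  0.0943]
side 9 [0.5748 0.1594 0.105 ]
scene 9 [0.5801 0.1605 0.0759]
scene 13 [0.5793 0.1605 0.0935]
scene 14 [0.5793 0.1603 0.1078]
```

```bash
python3 -m creep '{"translation":[[0.014,0.2,0],[0.014,0.15,0],[0.01,0.15,0],[0,0,0]],"turn":[[0,0,0],[0,0,0],[0,0,0],[0,0,0]],"grip":[0,0,0,0]}' | sed -n 2,4p;python3 -m creep '{"translation":[[0.01,0.19,0],[0.007,0.187,0],[0,0,0],[0,0,0]],"turn":[[0,0,0],[0,0,0],[0,0,0],[0,0,0]],"grip":[0,0,0,0]}' | sed -n 2,4p
```

```text
tool_pos: [0.5669, 0.2037, 0.1735]
tool_rot: [180.0, -0.0, -175.3]
force: [-0.8, 0.2, -0.5]
tool_pos: [0.5639, 0.2313, 0.1736]
tool_rot: [-180.0, 0.0, -175.5]
force: [0.3, -0.6, -1.5]
```

Within 1 mm and unloaded; lower 14 mm onto the prongs.

```bash
python3 -m creep '{"translation":[[-0.01,0.004,0.07],[0,0,0.06],[0,0,0.03],[0,0,0]],"turn":[[0,0,0],[0,0,0],[0,0,0],[0,0,0]],"grip":[0,0,0,0]}' | sed -n 2,4p;python3 -m creep '{"translation":[[0,0,0.01],[0,0,0.01],[0,0,0]],"turn":[[0,0,0],[0,0,0],[0,0,0]],"grip":[0,0,0]}' | sed -n 2,4p
```

```text
tool_pos: [0.5644, 0.2318, 0.1605]
tool_rot: [-180.0, -0.0, -175.5]
force: [-0.1, -0.2, -2.3]
tool_pos: [0.5646, 0.232, 0.1594]
tool_rot: [180.0, 0.0, -175.5]
force: [-0.3, 0.5, -0.8]
```

```bash
python3 -m creep '{"translation":[[0,0,0.008],[0,0,0.008],[0,0,0]],"turn":[[0,0,0],[0,0,0],[0,0,0]],"grip":[0,0,0]}' | sed -n 2,4p
```

```text
tool_pos: [0.5647, 0.232, 0.1593]
tool_rot: [180.0, 0.0, -175.5]
force: [-1.5, -0.6, 5.3]
```

```bash
python3 -m creep '{"translation":[[0,0,-0.012],[0,0,0],[0,0,0],[0,0,0],[0,0,0]],"turn":[[0,0,0],[0,0,0],[0,0,0],[0,0,0],[0,0,0]],"grip":[0,0.2,0.4,0.7,1]}' 20| sed -n 2,5p; python3 -m creep '{"translation":[[0,0,0],[0,0,0],[0,0,0],[0,0,0],[0,0,0]],"turn":[[0,0,0],[0,0,0],[0,0,0],[0,0,0],[0,0,0]],"grip":[1,1,1,1,1]}' | sed -n 2,5p
```

```text
tool_pos: [0.5646, 0.232, 0.1589]
tool_rot: [180.0, 0.0, -175.5]
force: [0.2, -0.5, 0.3]
grip_width: 0.0393
tool_pos: [0.5646, 0.232, 0.159]
tool_rot: [180.0, 0.0, -175.5]
force: [0.3, -0.8, -0.7]
grip_width: 0.0848
```

```bash
python3 -m creep '{"translation":[[0,0,-0.3],[0,0,-0.5],[0,0,-0.5],[0,0,-0.5],[0,0,0]],"turn":[[0,0,0],[0,0,0],[0,0,0],[0,0,0],[0,0,0]],"grip":[1,1,1,1,1]}' | sed -n 2,5p;  python3 -m creep '{"translation":[[0,0,0],[0,0,0],[0,0,0],[0,0,0]],"turn":[[0,0,0],[0,0,0],[0,0,0],[0,0,0]],"grip":[1,1,1,1]}' >/dev/null
python3 - <<'E'
from h import *
c,W,R,t=cam("wrist")
H,S,V=[cv2.cvtColor(c["frame"],cv2.COLOR_RGB2HSV).astype(int)[:,:,i] for i in range(3)]; Z=W[:,:,2]
red=((H<8)|(H>172))&(S>150)&(np.hypot(W[:,:,0]-.565,W[:,:,1]-.232)<.04)&(Z<.23)
for lo in(.2,): p=W[red&(Z>lo)]; print(len(p),np.median(p,0).round(4),p[:,2].max(),cv2.minAreaRect(p[:,:2].astype(np.float32)*1000))
ims=[]
for n in("side","scene"):
    c,W,R,t=cam(n); f=c["frame"]; ims.append(f[110:290,200:460] if n=="side" else f[120:300,190:450])
    m=((S*0+1)>0)
    Hs=cv2.cvtColor(f,cv2.COLOR_RGB2HSV).astype(int); r=((Hs[:,:,0]<8)|(Hs[:,:,0]>172))&(Hs[:,:,1]>150)&(np.hypot(W[:,:,0]-.565,W[:,:,1]-.232)<.04)&(W[:,:,2]>.1); p=W[r]; print(n,p.min(0).round(3),p.max(0).round(3))
save("end",cv2.resize(np.hstack(ims),None,fx=1.5,fy=1.5))
E
```

```text
tool_pos: [0.5662, 0.2325, 0.3071]
tool_rot: [179.8, 0.4, -175.5]
force: [-0.4, -0.1, -0.4]
grip_width: 0.087
595 [0.5632 0.2317 0.2072] 0.2095892494520992 ((564.4835815429688, 232.085205078125), (29.618385314941406, 15.286090850830078), 6.007952690124512)
side [0.551 0.22  0.151] [0.578 0.235 0.21 ]
scene [0.558 0.222 0.152] [0.583 0.24  0.211]
```

View pics/end.png

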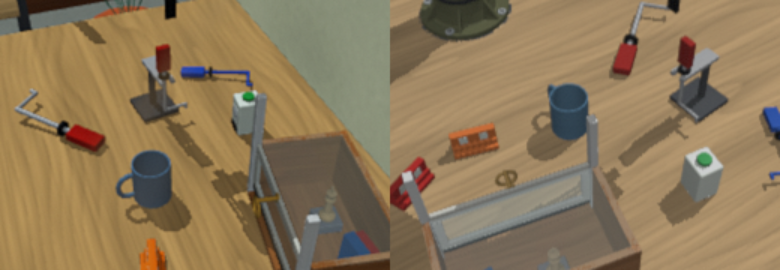

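The final picture shows the pole hanging upright in the rack (side (163,65)), the sash down with its ring at scene (507,178), and the other items where they were. Handing in.

```bash
python3 -c "
from cell import env; print(env.sign_off())"
```

```text
the job is handed in; nothing more can be done
None
```

The sash is down after about 2 s of pressing at roughly 15 N on the seal, the pole hangs released and upright in its rack, and the mug, dispenser and barricades look unmoved; the job is handed in, but no verdict was returned.

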